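# Clamp a battery pack into its charging cradle

### The job

Push the battery pack fully home in the charging cradle, against the charger's contacts. Then push the red clamp strap round over the pack until it meets its stop (the back of a finger will do), and last push the yellow-balled cam lever all the way down so that the strap clamps the pack. Nothing needs gripping: do not lift the pack, and leave the other things on the table where they are.

Things in the scene. Friction and masses are not known exactly. Their poses are not given: they have to be found in the camera images.
- cradle: Charging cradle, fixed on the table: aluminium plate 260 x 190 mm, 12 mm thick. Origin: on the table under the middle of the pack's home; x along the pack's channel to the charger, y to the clamp post, z up. The pack slides on the plate between two rails 56 mm apart, tops 32 mm high, from x = -97 to +73 mm; the near end (-x) is open.
- contact_face (a point): Middle of the contact face of the black charger (120 mm wide, 86 mm high) that closes the far end of the channel: 75 mm along the cradle's x from its origin, 32 mm above the table.
- pack: The battery pack to clamp: dark grey block 150 x 50 x 40 mm with an orange near end, 0.4 to 0.85 kg, loose in the cradle's channel. Origin: centre of its underside; x along its length, to the charger. It starts 25 to 45 mm short of home; home, its far end touches the contact face and its origin is at x = 0 of the cradle. Pushing it takes up to about 10 N.
- strap (a joint): Clamp strap, red steel channel 22 mm wide, 66 to 80 mm above the table (lever up), turning about the upright post and reaching 112 mm from its axis. Rad: 0 = fully over the pack, pointing to the cradle's -y, at its stop; grows clockwise from above as it opens; 1.57 points to the cradle's -x. Starts at 1.4 to 1.95, stays where left, takes about 1.5 N. Open, its pad clears the pack by 3 to 4 mm.
- spindle_top (a point): Top of the bright steel spindle (9 mm thick) that stands on the strap 70 mm from the post's axis and carries the pad below; 92 mm above the table with the lever straight up. The spindle reaches from the strap's top (80 mm) up to this point.
- clamp_pad: Black sprung rubber pad, disc 24 mm across and 8 mm thick, under the strap 70 mm from the post's axis. Origin: centre of its underside, 57 mm above the table with the lever straight up.
- stop_top (a point): Top of the steel stop post, 12 x 10 mm and 82 mm high, at x = +17.5, y = -41 mm of the cradle: the strap's free end comes to rest against its -x side.
- clamp_pin (a point): Pin of the cam lever, on the axis of the clamp post that the strap turns about: at x = 0, y = +70 mm of the cradle, 93 mm above the table.
- cam_lever (a joint): Cam lever on top of the post, turning with the strap, in the strap's upright plane, about the clamp pin. Rad: 0 = straight up; grows as it is pushed over and down to the side away from the pad; 1.57 = level, fully down. Starts at 0.2 to 0.45, stays where left, takes about 3 N at its ball. Its cam lowers the strap evenly by 7.5 mm, and at the end the pad presses the pack with about 10 N.
- lever_ball (a point): Centre of the yellow ball (22 mm diameter) at the end of the cam lever, 75 mm from its pin. The bar below is 12 mm wide across the strap's plane and 9 mm thick.
- spare_pack: Bystander: olive spare battery pack 150 x 50 x 40 mm lying near the cradle on its +y side. Origin: centre of its underside, x along its length.
- screwdriver: Bystander: screwdriver 190 mm long lying on the table on the cradle's -y side, along its own x.
- torch: Bystander: black torch 125 mm long, 36 mm thick, lying along its own x.
- radio: Bystander: black handheld radio, standing, 36 x 58 x 115 mm plus a 90 mm aerial. Origin: centre of its underside.
- meter: Bystander: yellow multimeter 150 x 75 x 34 mm lying on its back. Origin: centre of its underside.
- goggles: Bystander: red video goggles, about 105 x 180 x 70 mm. Origin: under the middle of the red shell.
- mug: Bystander: olive mug, 80 mm wide, 85 mm high. Origin: centre of its underside.
Things that resemble listed ones, but are neither listed nor needed, are in the scene too. Leave any blue or purple look-alike of the pack alone.

How it is judged:
By the outcome, as a careful person would: the job done as asked, in the order asked, and still so for the second after the job is handed in, with the robot touching nothing.
It also fails if it takes over 64 s, if anything falls off the work surface, if the arm or the gripper's body presses on something with over 40 N, if the wrist force passes 120 N, or if a joint passes its speed limit or range.

### The arm

A 7-joint arm with a two-finger parallel gripper is mounted at the origin on the work surface. World frame = base frame: x ahead of the robot, y to its left, z up, the work surface at z = 0. Lengths are in mm, angles in rad, forces in N, time in s.
With the tool pointing down it reaches from about 400 to 875 mm from the base axis. Payload 4.4 kg.
Tool frame: the origin (TCP) lies at the very end of the fingers, on their centre line; the grasp point (between the pads) lies 19 mm behind it; z points along the fingers, y is the line along which they close (so a half turn about z gives the same grasp; the last joint's range is limited). The gripper opens to 85 mm and grips with 20 to 120 N. Pads are 22 mm wide; open, the fingers measure 114 mm over their backs; the gripper's body (76 mm by 85 mm) begins 54 mm behind the grasp point. The pads swing forward as they close: fully open they stand 13 mm farther back than shut.
Start: joints at [1.157, 0.628, 0.038, 1.517, -0.027, 0.996, -0.02], TCP at [221.568, -611.086, 231.313] pointing down, gripper open.
Joint ranges: [-3.06, 3.06], [-0.37, 2.12], [-1.25, 1.32], [0.18, 2.47], [-1.1, 4.24], [0.23, 1.98], [-2.94, 2.94]. Speed limits (rad/s): [2.57, 2.57, 3.14, 3.14, 3.14, 3.14, 3.14].

### API

Orientations are given as [roll, pitch, yaw] about the fixed x, y, z axes, in that order (R = Rz(yaw) Ry(pitch) Rx(roll)).
In Python, from cell import ctrl gives the robot as it stands.
- The arm moves only by the tool step_arm, never from a script. Its argument "series" is a list that holds one entry, the list of rows, each a list of 7 numbers: the turn, a rotation vector about the tool's x, y, z as a fraction of full scale, then the shift along the tool's x, y, z as a fraction of full scale, then the closure, from 0 (fully open) to 1 (shut). In form: [[[ax, ay, az, tx, ty, tz, gripper], ...]]. A call has 1 to 12 rows; each row shifts and turns the commanded pose from where the row before left it, along the tool's axes as they then stand; what a row does not reach is not made up. Full scale, the value 1, is 150 mm for a shift and 45 degrees for a turn. A row lasts 1/10 s, in which the tool goes at most 50 mm and 8.59 degrees, less where a joint would pass 70% of its speed; a pose out of reach is approached as far as the arm can. A call with a number of a shift or a turn outside -1 to 1 is refused whole. A call with a gripper value outside its range is refused whole. The fingers move at their own pace and stop on an object; the grip force is fixed at half the most. Time passes only in rows, so rows that do not move let the fingers close. It gives the time, the measured TCP pose, the force, the opening and the grip force at its end, in the units of the state.
- ctrl.read_state(): the state, without advancing time (a new reading comes with each control period).
- ctrl.get_image(name): name is "scene" or "side" or "wrist"; returns a dict with "img" (384x512x3 uint8, red, green, blue), "fx", "fy", "cx", "cy" (pixels), "dist" ([k1, k2, p1, p2, k3] as OpenCV has them; the pictures are not rectified), "R" (3x3) and "t" (3): a world point X has camera coordinates R X + t. Camera axes: x right, y down, z forward; pixel columns grow to the right and rows downward; lengths in mm; the calibration is good to about 2 mm. A picture is of the moment at which its call begins. There is no depth.
- ctrl.finish_job(): hands the job in; it is judged then, once.
Trained networks look in a picture, given as the dict that the camera call returned (one of the last four; its "shot" number tells which), for a name from the list of things; names that differ only in an ending like _2 or _b are one class to them, and where a whole thing is asked for, a point or a joint stands for the part that bears it (a point fixed in the world has none). Each returns a list of dicts, best first, with "score" (0 to 1); they miss things now and then, are a little off and sometimes report something else, mostly with a low value. They report only what shows in the picture. A call takes as long as a camera call. They do not tell look-alikes from the thing itself.
- ctrl.recognise(picture, thing): "centre" ([column, row] in pixels, amid what is visible of it).
The state is a dict: "clock": time; "qpos": joint angles; "qd": joint speeds; "tau": joint torques, N m; "eef_pos": TCP position; "tool_rot": TCP orientation; "force": force on the tool from outside, world axes, zero at the start; "torque": the same for the moment, N m; "width": finger opening in mm; "gripper_force": force on a finger pad.
Only numpy, scipy, OpenCV 4.12 (cv2) and the standard library are available. Lean on these libraries where they do the work, as an engineer would, in place of code of your own. Each camera call takes 0.05 s, during which the arm holds its last target. There are 200 camera calls.

## Working session

There is one attempt and no reset: what is moved stays moved. The work goes in short steps, Python scripts to look and compute and a tool call to move; the robot and the scene stay as the last step left them, time stands still between calls to the robot, and variables do not carry over. Pictures are saved under pics/ and viewed, at most 10 in all, crops included, and the job is handed in when it is done.

Besides the shell and the picture viewer there is one more tool, called after "Emit:" as name(argument=value, ...) on one line, values as JSON. step_arm: Moves the arm, as the interface text tells. Shift numbers are shares of 150 mm and turn numbers shares of 45 degrees, none past 1 either way. Its arguments: {"type":"object","properties":{"series":{"type":"array","items":{"type":"array","items":{"type":"array","items":{"type":"number","minimum":-1,"maximum":1}}}}},"required":["series"]}

```bash
ls; mkdir -p pics
cat > h.py <<'E'
import numpy as np, cv2
from cell import ctrl
def und(p,uv):
    K=np.array([[p["fx"],0,p["cx"]],[0,p["fy"],p["cy"]],[0,0,1]])
    n=cv2.undistortPoints(np.array([[uv]],float),K,np.array(p["dist"],float))[0,0]
    R=np.array(p["R"]);t=np.array(p["t"])
    return -R.T@t, R.T@np.array([n[0],n[1],1])
def atz(p,uv,z):
    o,d=und(p,uv); return o+d*(z-o[2])/d[2]
def proj(p,X):
    K=np.array([[p["fx"],0,p["cx"]],[0,p["fy"],p["cy"]],[0,0,1]])
    return cv2.projectPoints(np.array(X,float).reshape(-1,3),cv2.Rodrigues(np.array(p["R"],float))[0],np.array(p["t"],float),K,np.array(p["dist"],float))[0][:,0]
def tri(l):
    A=0;b=0
    for p,uv in l:
        o,d=und(p,uv);d=d/np.linalg.norm(d);M=np.eye(3)-np.outer(d,d);A=A+M;b=b+M@o
    return np.linalg.solve(A,b)
def save(p,n): cv2.imwrite(f"pics/{n}.png",p["img"][...,::-1])
E
python3 - <<'E'
from h import *
P={n:ctrl.get_image(n) for n in("scene","side")}
for n,p in P.items():
    save(p,n+"0")
    for k in "cradle contact_face pack strap spindle_top clamp_pad stop_top clamp_pin lever_ball spare_pack screwdriver torch radio meter goggles mug".split():
        print(n,k,[(np.round(r["centre"]).tolist(),round(r["score"],2)) for r in ctrl.recognise(p,k)[:3]])
print(ctrl.read_state())
E
```

```text
pics
scene cradle [([228.0, 250.0], 0.87)]
scene contact_face [([232.0, 250.0], 0.97), ([211.0, 204.0], 0.75)]
scene pack [([278.0, 194.0], 0.9), ([226.0, 226.0], 0.62), ([214.0, 172.0], 0.58)]
scene strap [([248.0, 225.0], 0.61)]
scene spindle_top [([251.0, 225.0], 0.6)]
scene clamp_pad []
scene stop_top [([232.0, 249.0], 0.8)]
scene clamp_pin [([232.0, 250.0], 0.6)]
scene lever_ball [([234.0, 229.0], 0.45), ([253.0, 222.0], 0.38)]
scene spare_pack [([278.0, 269.0], 0.83), ([231.0, 249.0], 0.74), ([240.0, 227.0], 0.61)]
scene screwdriver [([233.0, 251.0], 0.65), ([205.0, 209.0], 0.63)]
scene torch [([124.0, 176.0], 0.62), ([275.0, 268.0], 0.33)]
scene radio [([186.0, 120.0], 0.85)]
scene meter [([330.0, 275.0], 0.67)]
scene goggles [([309.0, 324.0], 0.71)]
scene mug [([391.0, 238.0], 0.9), ([233.0, 249.0], 0.57)]
side cradle [([207.0, 222.0], 0.63)]
side contact_face [([204.0, 219.0], 0.74), ([244.0, 290.0], 0.68)]
side pack [([224.0, 199.0], 0.94), ([280.0, 179.0], 0.8), ([300.0, 226.0], 0.74)]
side strap [([226.0, 210.0], 0.55)]
side spindle_top [([237.0, 211.0], 0.88)]
side clamp
[... 470 characters left out ...]
.7, 'qpos': array([ 1.15718117,  0.6284177 ,  0.03848226,  1.51739902, -0.02703154,
        0.99631985, -0.02004169]), 'qd': array([-3.38566660e-05, -3.62744740e-04, -1.05843295e-04,  4.49483256e-04,
        5.06904005e-05,  5.55533021e-04,  1.01601693e-03]), 'tau': array([-3.31901756e-04, -5.63267398e+01,  1.22557752e+00, -1.93779534e+01,
        1.09432102e-02,  1.61984732e-03,  3.96443923e-06]), 'eef_pos': array([ 221.59448075, -611.0665986 ,  231.30192352]), 'tool_rot': array([-3.14156510e+00, -7.18829063e-05,  3.47745682e-01]), 'force': array([0.40398619, 0.14693676, 0.51216972]), 'torque': array([-0.00157646,  0.02606344, -0.01295589]), 'gripper_force': 0.0, 'width': 85.50652041933743}
```

```bash
python3 -c "
import cv2
cv2.imwrite('pics/both.png',cv2.vconcat([cv2.imread('pics/scene0.png')]))"
```

```text
(no output)
```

View pics/scene0.png

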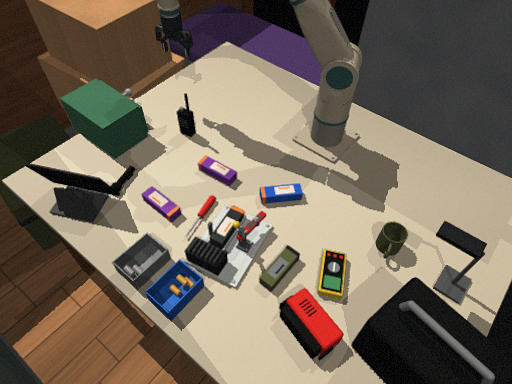

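View pics/side0.png

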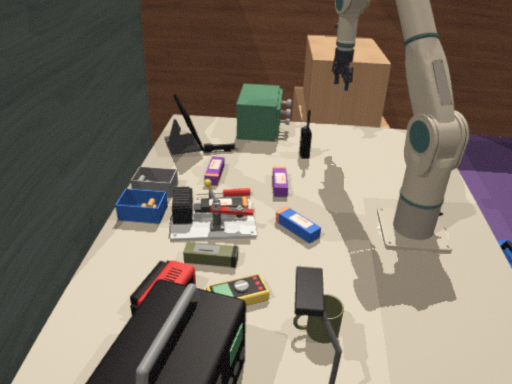

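The cradle shows at scene ≈(230,245) and side ≈(215,212). The red strap and the screwdriver are beside it, and the blue and purple look-alikes lie outside the channel. I'll enlarge that area.

Run:
```python
import cv2
a=cv2.imread('pics/scene0.png')[190:290,180:280];b=cv2.imread('pics/side0.png')[170:245,160:260]
a=cv2.resize(a,(400,400),interpolation=3);b=cv2.resize(b,(400,300),interpolation=3)
a=cv2.copyMakeBorder(a,0,0,0,0,0);b=cv2.copyMakeBorder(b,0,100,0,0,0)
cv2.imwrite('pics/c1.png',cv2.resize(cv2.hconcat([a,b]),(800,400)))
```

```text
(no output)
```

View pics/c1.png

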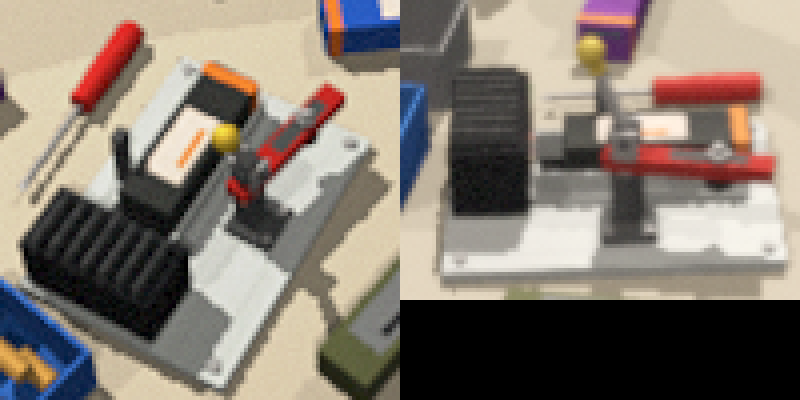

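The crops show the strap open, pointing at the cradle's -x. The ball is at scene (236,224) and side (208,184). The pack is short of home, with its orange end near the open end. Plate corners show at scene (226,204), (273,226) and (234,287).

Run:
```python
from h import *
s=ctrl.get_image("scene");d=ctrl.get_image("side")
print("ball",tri([(s,(236.5,224.5)),(d,(208,184))]))
for n,uv in dict(A=(226.3,205),B=(272.7,226.5),C=(234,286)).items(): print(n,atz(s,uv,12).round(1))
for n,uv in dict(C=(170.7,238.7),B=(257,237.5)).items(): print('side',n,atz(d,uv,12).round(1))
# spindle top, side crop (718-400,150); scene (300,120)?
print("spin",tri([(s,(180+298/4,190+122/4)),(d,(160+319/4,170+150/4))]))
# strap tip
print("tip",tri([(s,(180+335/4,190+93/4)),(d,(160+374/4,170+158/4))]))
print("stop",tri([(s,(180+121/4,190+130/4)),(d,(160+205/4,170+115/4))]))
print("pin",tri([(s,(180+252/4,190+165/4)),(d,(160+225/4,170+125/4))]))
# pack orange end top edge
print("pack near top", atz(s,(180+205/4,190+64/4),52),atz(s,(180+255/4,190+90/4),52), atz(d,(160+350/4,170+107/4),52))
print("charger top front corners",atz(s,(180+60/4,190+190/4),86),atz(s,(180+187/4,190+240/4),86))
```

```text
ball [642.10168599  68.69044899 160.01565218]
A [531.3 -79.6  12. ]
B [496.8 103.7  12. ]
C [745.7 144.6  12. ]
side C [744.3 153.5  12. ]
side B [490.5 113.9  12. ]
spin [551.04644289  65.90476558  80.37673042]
tip [509.04405128  71.23285411  80.49211617]
stop [647.00282265 -47.13608195  42.25248552]
pin [619.3060652   74.54044354 103.86765648]
pack near top [544.0645188 -43.0802911  52.       ] [537.18791994   7.52719316  52.        ] [536.75216756 -43.48171264  52.        ]
charger top front corners [725.78407543 -32.55983429  86.        ] [695.31403669  73.42684914  86.        ]
```

Emit:
step_arm(series=[[[0,0,0,0.234,-0.204,-0.06,1],[0,0,0,0.234,-0.204,-0.06,1],[0,0,0,0.234,-0.204,-0.06,1],[0,0,0,0.234,-0.204,-0.06,1],[0,0,0,0.234,-0.204,-0.06,1],[0,0,0,0.234,-0.204,-0.06,1],[0,0,0,0.234,-0.204,-0.06,1],[0,0,0,0.234,-0.204,-0.06,1],[0,0,0,0.234,-0.204,-0.06,1],[0,0,0,0.234,-0.204,-0.06,1],[0,0,0,0.234,-0.204,-0.06,1],[0,0,0,0.234,-0.204,-0.06,1]]])

```text
clock: 3.0
eef_pos: [493.1, -120.6, 340.1]
tool_rot: [3.141, -0.001, 0.348]
force: [1.4, -0.8, -0.3]
width: -0.3
gripper_force: 0.0
```

Emit:
step_arm(series=[[[0,0,0,0.234,-0.204,0,1],[0,0,0,0.234,-0.204,0,1],[0,0,0,0.234,-0.204,0,1],[0,0,0.11,0,0,0,1],[0,0,0.117,0,0,0,1],[0,0,0,0,0,0,1],[0,0,0,0,0,0,1]]])

```text
clock: 3.7
eef_pos: [560.0, -0.3, 339.4]
tool_rot: [3.141, -0.0, 0.171]
force: [0.4, 0.0, -0.2]
width: -0.4
gripper_force: 0.0
```

Run:
```python
from h import *
w=ctrl.get_image("wrist");save(w,"w1")
cv2.imwrite("pics/w1b.png",cv2.resize(w["img"][...,::-1],(800,600),interpolation=3))
s=ctrl.read_state();print(s["eef_pos"],s["tool_rot"],s["clock"])
R=np.array(w["R"]);print(-R.T@np.array(w["t"]),R[2])
for k in "pack spindle_top stop_top clamp_pin lever_ball strap".split():
    print(k,[(np.round(r["centre"]).tolist(),round(r["score"],2)) for r in ctrl.recognise(w,k)[:3]])
```

```text
[ 5.60028219e+02 -3.86152909e-01  3.39445455e+02] [ 3.14152725e+00 -1.86246916e-04  1.70833339e-01] 3.75
[637.80591586  13.82163055 481.46905094] [-0.30519409 -0.05334915 -0.95079463]
pack [([209.0, 261.0], 0.96), ([378.0, 248.0], 0.71), ([264.0, 106.0], 0.65)]
spindle_top [([202.0, 144.0], 0.9)]
stop_top [([231.0, 74.0], 0.85)]
clamp_pin [([232.0, 76.0], 0.6)]
lever_ball [([198.0, 73.0], 0.89), ([501.0, 316.0], 0.54)]
strap [([204.0, 111.0], 0.69)]
```

View pics/w1b.png

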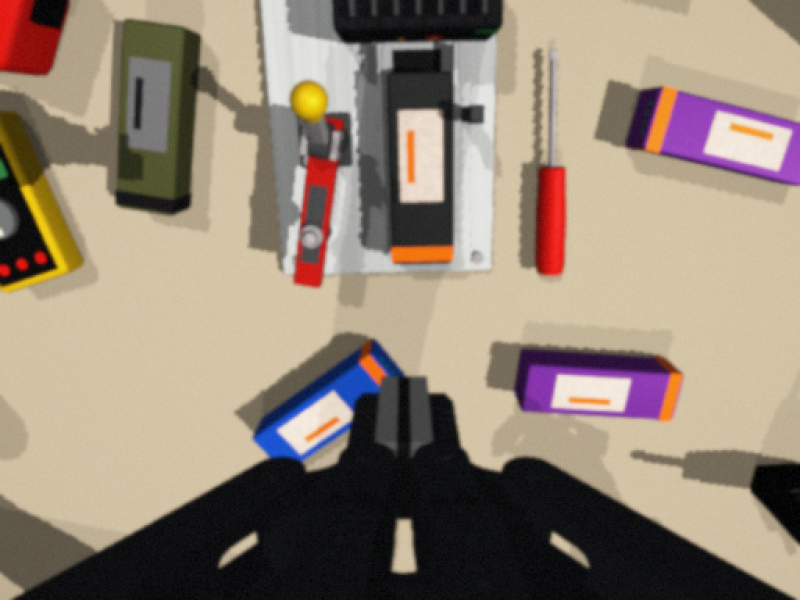

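The wrist view, enlarged, shows the pack with its orange near edge at row 262 (columns 390–452). The spindle top is at (311,237), the ball at (309,101), the stop top at (479,113), and the plate's near corners at (283,272) and (491,270). The screwdriver is to the right, and a blue look-alike lies just outside the near end.

Run:
```python
from h import *
w=ctrl.get_image("wrist");k=1.5625
f=lambda u,v,z:atz(w,(u/k,v/k),z).round(1)[:2]
P=dict(packL=f(390,263,52),packR=f(452,262,52),packFL=f(391,73,52),spindle=f(311,236,92),stop=f(480,113,82),platL=f(283,272,12),platR=f(491,270,12),
tipL=f(294,284,80),tipR=f(321,287,80),chL=f(335,36,86),chR=f(500,36,86),ball=f(309,101,165),blue1=f(373,342,40),blue2=f(405,378,40),bluefar=f(255,435,40))
y=0.171
ex=np.array([np.cos(y),np.sin(y)]);ey=np.array([-np.sin(y),np.cos(y)])
o=P["stop"]-17.5*ex+41*ey
for n,v in P.items():
    print(n,v,"cradle",((v-o)@ex).round(1),((v-o)@ey).round(1))
print(o, "edge yaw",np.arctan2(*(P["platL"]-P["platR"])[::-1])-np.pi/2,np.arctan2(*(P["packL"]-P["packR"])[::-1])-np.pi/2,np.arctan2(*(P["packFL"]-P["packL"])[::-1]))
```

```text
packL [528.3   5.8] cradle -100.4 24.6
packR [537.9 -44.5] cradle -99.5 -26.6
packFL [673.8  29.1] cradle 47.0 22.8
spindle [549.   67.4] cradle -69.5 81.8
stop [655.6 -38.8] cradle 17.5 -41.0
platL [493.3  99.8] cradle -118.8 123.2
platR [527.3 -86.4] cradle -117.0 -66.1
tipL [506.   77.8] cradle -110.1 99.4
tipR [507.2  56.5] cradle -112.5 78.2
chL [688.3  69.5] cradle 68.2 60.2
chR [707.7 -41.4] cradle 68.4 -52.4
ball [642.1  68. ] cradle 22.4 66.5
blue1 [451.2   8.7] cradle -175.8 40.6
blue2 [421.  -25.5] cradle -211.4 12.0
bluefar [336.4 105.5] cradle -272.5 155.5
[631.37835408  -1.3759186 ] edge yaw 0.1806095718533054 0.18858690220090546 0.15878928529118236
```

Emit:
step_arm(series=[[[0,0,0,-0.2,0.045,0.1,1],[0,0,0,-0.2,0.045,0.2,1],[0,0,0,0,0,0.33,1],[0,0,0,0,0,0.33,1],[0,0,0,0,0,0.33,1],[0,0,0,0,0,0.33,1],[0,0,0,0,0,0.25,1],[0,0,0,0,0,0.16,1],[0,0,0,0,0,0,1]]])

```text
clock: 5.0
eef_pos: [501.0, -23.5, 32.0]
tool_rot: [-3.14, 0.006, 0.17]
force: [0.6, 0.3, 0.8]
width: -0.0
gripper_force: 0.0
```

Emit:
step_arm(series=[[[0,0,0,0.06,0,0,1],[0,0,0,0.04,0,0,1],[0,0,0,0.03,0,0,1],[0,0,0,0.03,0,0,1],[0,0,0,0.03,0,0,1],[0,0,0,0.03,0,0,1],[0,0,0,0.03,0,0,1]]])

```text
clock: 5.7
eef_pos: [538.2, -17.7, 35.8]
tool_rot: [-3.142, 0.004, 0.169]
force: [-6.1, -0.7, 4.9]
width: 0.0
gripper_force: 3.1
```

Emit:
step_arm(series=[[[0,0,0,0.025,0,0,1],[0,0,0,0.02,0,0,1],[0,0,0,0.013,0,0,1],[0,0,0,0,0,0,1]]])

```text
clock: 6.1
eef_pos: [546.4, -16.2, 35.7]
tool_rot: [-3.142, 0.005, 0.169]
force: [-6.2, -0.8, 4.0]
width: -0.3
gripper_force: 3.2
```

Emit:
step_arm(series=[[[0,0,0,0.02,0,0,1],[0,0,0,0.015,0,0,1],[0,0,0,0,0,0,1]]])

```text
clock: 6.4
eef_pos: [546.3, -16.2, 35.1]
tool_rot: [-3.141, 0.015, 0.169]
force: [-13.5, -1.7, 9.1]
width: -0.2
gripper_force: 7.3
```

Emit:
step_arm(series=[[[0,0,0,0.03,0,0,1],[0,0,0,0,0,0,1]]])

```text
clock: 6.6
eef_pos: [546.3, -16.1, 34.6]
tool_rot: [-3.141, 0.024, 0.168]
force: [-21.5, -2.3, 14.6]
width: 0.5
gripper_force: 10.9
```

Run:
```python
from h import *
a=ctrl.get_image("scene");d=ctrl.get_image("side")
a=cv2.resize(a["img"][190:290,180:280,::-1],(400,400),interpolation=3);b=cv2.resize(d["img"][150:250,160:260,::-1],(400,400),interpolation=3)
cv2.imwrite('pics/c2.png',cv2.hconcat([a,b]))
```

```text
(no output)
```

View pics/c2.png

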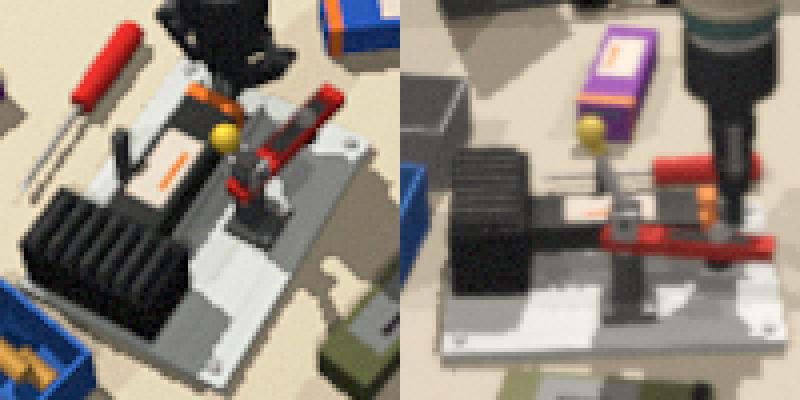

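The pack's far end now meets the charger, and the strap and lever are unchanged. Next: back off, rise, and go round behind the strap.

Emit:
step_arm(series=[[[0,0,0,-0.1,0,0,1],[0,0,0,-0.16,0,0,1],[0,0,0,0,0,-0.33,1],[0,0,0,0,0,-0.33,1],[0,0,0,0,0,0,1],[0,0,0,0,0,0,1]]])

```text
clock: 7.3
eef_pos: [521.9, -20.7, 136.3]
tool_rot: [3.141, -0.006, 0.169]
force: [0.1, -0.6, -0.6]
width: 0.1
gripper_force: 0.0
```

Emit:
step_arm(series=[[[0,0,0,0.052,-0.275,0,1],[0,0,0,0.052,-0.275,0,1],[0,0,0,0.052,-0.275,0,1],[0,0,0,0,0,0,1],[0,0,0,0,0,0.25,1],[0,0,0,0,0,0.237,1],[0,0,0,0,0,0,1]]])

```text
clock: 8.0
eef_pos: [518.2, 104.1, 56.4]
tool_rot: [3.141, 0.01, 0.17]
force: [-1.1, 0.7, 0.6]
width: 0.3
gripper_force: 0.0
```

```bash
cat > cr.py <<'E'
from h import *
y=.175;o=np.array([631.4,-1.4]);E=np.array([[np.cos(y),np.sin(y)],[-np.sin(y),np.cos(y)]])
def tocr(p): return E@(np.array(p[:2])-o)
E
python3 - <<'E'
from cr import *
s=ctrl.read_state();print(s["eef_pos"],tocr(s["eef_pos"]),s["force"])
t=s["tool_rot"][2]
# tool xy moves along the arc: finger centre 26 behind strap centre line at radius 95
prev=tocr(s["eef_pos"])
for th in [1.74,1.5,1.25,1.0,.75,.5,.25,.1,0,-.05]:
    d=np.array([-np.sin(th),-np.cos(th)]);n=np.array([-np.cos(th),np.sin(th)])
    # opening dir
    p=np.array([0,70])+95*d+26*n if 0 else np.array([0,70])+95*d+ (26-4*min(1,max(0,(1.74-th)/1.7)))*n
    D=E.T@(p-prev);print(th,p.round(1),"tool",((D@[np.cos(t),np.sin(t)])/150).round(3),((D@[np.sin(t),-np.cos(t)])/150).round(3));prev=p
E
```

```text
[518.18912367 104.11597843  56.44567997] [-93.11056392 123.61531907] [-1.07027889  0.71123027  0.60925174]
1.74 [-89.3 111.6] tool 0.026 0.08
1.5 [-96.6  88.7] tool -0.048 0.153
1.25 [-98.   63.6] tool -0.009 0.167
1.0 [-93.   39.1] tool 0.034 0.163
0.75 [-82.1  16.6] tool 0.074 0.149
0.5 [-65.8  -2.3] tool 0.109 0.126
0.25 [-45.3 -16.5] tool 0.137 0.094
0.1 [-31.5 -22.3] tool 0.092 0.038
0 [-22. -25.] tool 0.064 0.018
-0.05 [-17.2 -26. ] tool 0.032 0.006
```

Emit:
step_arm(series=[[[0,0,0,0.026,0.05,-0.045,1],[0,0,0,0,0.03,0,1],[0,0,0,-0.024,0.076,0,1],[0,0,0,-0.024,0.076,0,1],[0,0,0,-0.005,0.083,0,1],[0,0,0,-0.004,0.083,0,1],[0,0,0,0.012,0.082,0,1],[0,0,0,0.022,0.081,0,1],[0,0,0,0,0,0,1]]])

```text
clock: 8.9
eef_pos: [537.6, 19.4, 67.4]
tool_rot: [3.14, -0.0, 0.166]
force: [0.3, 0.7, 0.3]
width: 0.2
gripper_force: 0.0
```

Run:
```python
from cr import *
s=ctrl.read_state();print(s["eef_pos"],tocr(s["eef_pos"]))
a=ctrl.get_image("wrist");d=ctrl.get_image("side")
a=cv2.resize(a["img"][...,::-1],(460,345),interpolation=3);b=cv2.resize(d["img"][150:250,160:260,::-1],(340,345),interpolation=3)
cv2.imwrite('pics/c3.png',cv2.hconcat([a,b]))
```

```text
[537.55630253  19.35785572  67.37813191] [-88.79626781  36.77976281]
```

View pics/c3.png

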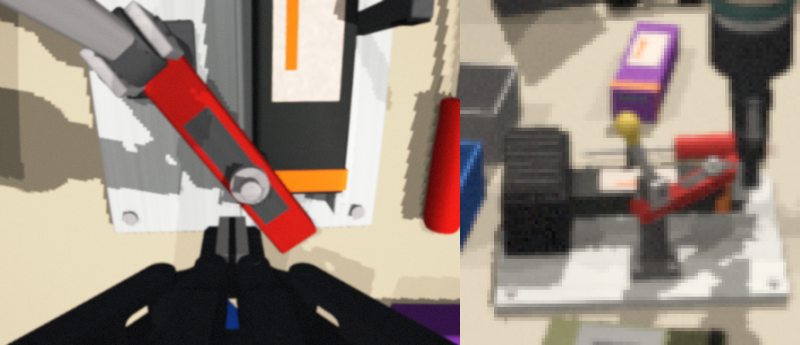

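The strap has turned to roughly 0.8 rad and the finger is just behind it, so I carry on round.

Emit:
step_arm(series=[[[0,0,0,0.02,0.07,0.03,1],[0,0,0,0.025,0.065,0,1],[0,0,0,0.05,0.064,0,1],[0,0,0,0.059,0.062,0,1],[0,0,0,0.067,0.05,0,1],[0,0,0,0.07,0.044,0,1],[0,0,0,0.046,0.02,0,1],[0,0,0,0,0,0,1]]])

```text
clock: 9.8
eef_pos: [597.7, -25.7, 63.1]
tool_rot: [3.141, -0.002, 0.168]
force: [0.4, 0.4, -0.6]
width: -0.3
gripper_force: 0.0
```

Emit:
step_arm(series=[[[0,0,0,0.04,0.01,0,1],[0,0,0,0.03,0.01,0,1],[0,0,0,0.02,0.01,0,1],[0,0,0,0.015,0,0,1],[0,0,0,0,0,0,1]]])

```text
clock: 10.3
eef_pos: [612.8, -26.4, 63.1]
tool_rot: [3.141, -0.001, 0.17]
force: [0.1, 0.8, -0.8]
width: -0.2
gripper_force: 0.0
```

Emit:
step_arm(series=[[[0,0,0,0.015,0,0,1],[0,0,0,0.015,0,0,1],[0,0,0,0.015,0,0,1],[0,0,0,0,0,0,1]]])

```text
clock: 10.7
eef_pos: [614.0, -26.2, 62.6]
tool_rot: [-3.141, 0.011, 0.169]
force: [-9.5, -1.9, 7.9]
width: 0.3
gripper_force: 5.4
```

The strap met the stop: it halted with 9.5 N on the finger at the expected x ≈ -21 mm. I back off, rise and go to the lever.

Emit:
step_arm(series=[[[0,0,0,-0.08,0,0,1],[0,0,0,-0.13,0,0,1],[0,0,0,0,0,-0.33,1],[0,0,0,0,0,-0.33,1],[0,0,0,0,0,-0.25,1],[0,0,0,0.13,-0.2,0,1],[0,0,0,0.13,-0.2,0,1],[0,0,0,0,0,0,1],[0,0,0,0,0,0,1]]])

```text
clock: 11.6
eef_pos: [616.7, 36.6, 199.6]
tool_rot: [-3.141, -0.001, 0.172]
force: [-0.7, -1.1, -0.9]
width: -0.4
gripper_force: 0.0
```

Run:
```python
from cr import *
s=ctrl.read_state();print(s["eef_pos"],tocr(s["eef_pos"]),s["force"])
a=ctrl.get_image("scene");d=ctrl.get_image("side")
for n,p in (("scene",a),("side",d)): print(n,[(np.round(r["centre"]).tolist(),round(r["score"],2)) for r in ctrl.recognise(p,"lever_ball")[:3]])
a=cv2.resize(a["img"][190:290,180:280,::-1],(400,400),interpolation=3);b=cv2.resize(d["img"][150:250,160:260,::-1],(400,400),interpolation=3)
cv2.imwrite('pics/c4.png',cv2.hconcat([a,b]))
```

```text
[616.68963065  36.5590549  199.59269485] [-7.87671074 39.94048377] [-0.65433715 -1.11130518 -0.88692387]
scene [([244.0, 226.0], 0.39)]
side [([225.0, 148.0], 0.73), ([214.0, 193.0], 0.63)]
```

View pics/c4.png

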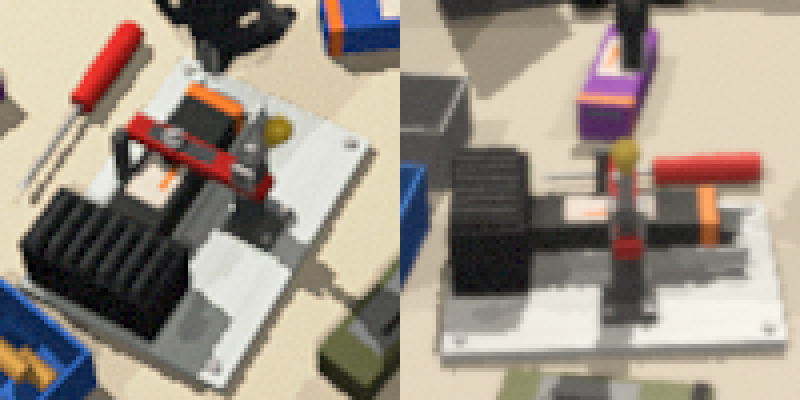

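The strap lies across the pack against the stop. The pack is still home, and the ball is at scene (249.5,222.7) and side (216.5,188.8).

Run:
```python
from cr import *
a=ctrl.get_image("scene");d=ctrl.get_image("side")
b=tri([(a,(249.5,222.7)),(d,(216.5,188.8))]);print(b,tocr(b))
```

```text
[612.8378973   94.9398949  161.91729644] [-1.50503547 98.10026439]
```

Emit:
step_arm(series=[[[0,0,0,0.047,-0.03,0.14,1],[0,0,0,0,0,0.14,1],[0,0,0,0,-0.1,0,1],[0,0,0,0,-0.1,0,1],[0,0,0,0,-0.067,0.023,1],[0,0,0,0,-0.067,0.023,1],[0,0,0,0,-0.067,0.05,1],[0,0,0,0,-0.067,0.05,1],[0,0,0,0,-0.043,0.056,1],[0,0,0,0,-0.043,0.056,1],[0,0,0,0,0,0,1]]])

```text
clock: 13.0
eef_pos: [608.0, 123.1, 117.2]
tool_rot: [3.141, 0.002, 0.17]
force: [0.1, -0.6, -0.4]
width: 0.3
gripper_force: 0.2
```

Emit:
step_arm(series=[[[0,0,0,0,-0.04,0.04,1],[0,0,0,0,0,0.04,1],[0,0,0,0,0,0.02,1],[0,0,0,0,0,0.02,1],[0,0,0,0,0,0,1]]])

```text
clock: 13.5
eef_pos: [607.3, 128.0, 100.5]
tool_rot: [3.141, 0.001, 0.169]
force: [0.7, -3.8, -0.5]
width: -0.2
gripper_force: 1.9
```

Run:
```python
from cr import *
a=ctrl.get_image("wrist");d=ctrl.get_image("side")
a=cv2.resize(a["img"][...,::-1],(400,300),interpolation=3);b=cv2.resize(d["img"][160:235,165:265,::-1],(400,300),interpolation=3)
cv2.imwrite('pics/c5.png',cv2.hconcat([a,b]))
```

```text
(no output)
```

View pics/c5.png

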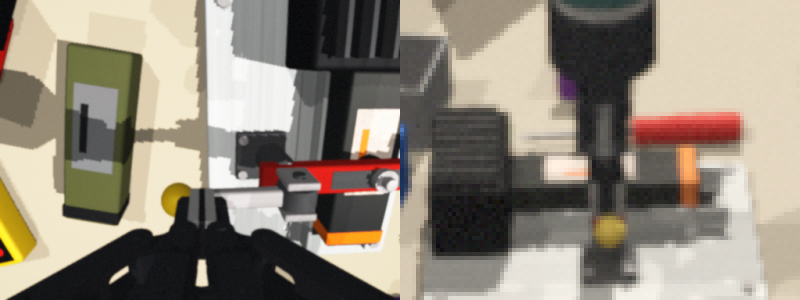

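The fingers rest on the lever bar just inside the ball, at wrist (175,198), and the lever is almost level. I press on down.

Emit:
step_arm(series=[[[0,0,0,0,0.01,0.015,1],[0,0,0,0,0,0.015,1],[0,0,0,0,0,0.015,1],[0,0,0,0,0,0,1]]])

```text
clock: 14.0
eef_pos: [608.6, 127.8, 97.0]
tool_rot: [-3.141, -0.003, 0.169]
force: [-3.8, -3.5, 19.4]
width: 0.2
gripper_force: 9.7
```

Emit:
step_arm(series=[[[0,0,0,0,0,0.015,1],[0,0,0,0,0,0,1]]])

```text
clock: 14.2
eef_pos: [609.7, 128.0, 96.7]
tool_rot: [-3.141, -0.005, 0.169]
force: [-6.6, -3.5, 29.8]
width: 0.3
gripper_force: 14.8
```

Firm stop at level height. I retreat upwards and check.

Emit:
step_arm(series=[[[0,0,0,0,0.01,-0.1,1],[0,0,0,0,0,-0.3,1],[0,0,0,0,0,-0.33,1],[0,0,0,-0.3,0,-0.1,1],[0,0,0,-0.3,0,0,1],[0,0,0,-0.3,0,0,1],[0,0,0,0,0,0,1],[0,0,0,0,0,0,1]]])

```text
clock: 15.0
eef_pos: [474.5, 104.4, 216.8]
tool_rot: [-3.14, -0.001, 0.171]
force: [-0.4, -0.2, -0.0]
width: -0.0
gripper_force: 0.0
```

Run:
```python
from cr import *
w=ctrl.get_image("wrist");a=ctrl.get_image("scene");d=ctrl.get_image("side")
for n,p in (("scene",a),("side",d),("w",w)): print(n,[(np.round(r["centre"],1).tolist(),round(r["score"],2)) for r in ctrl.recognise(p,"lever_ball")[:2]])
w=cv2.resize(w["img"][...,::-1],(400,300),interpolation=3)
b=cv2.resize(d["img"][160:235,165:265,::-1],(400,300),interpolation=3);a=cv2.resize(a["img"][190:265,190:290,::-1],(400,300),interpolation=3)
cv2.imwrite('pics/c6.png',cv2.vconcat([cv2.hconcat([a,b]),cv2.hconcat([w,0*w])]))
```

```text
scene [([231.4, 250.7], 0.25)]
side [([216.3, 209.8], 0.56), ([238.3, 193.7], 0.44)]
w []
```

View pics/c6.png

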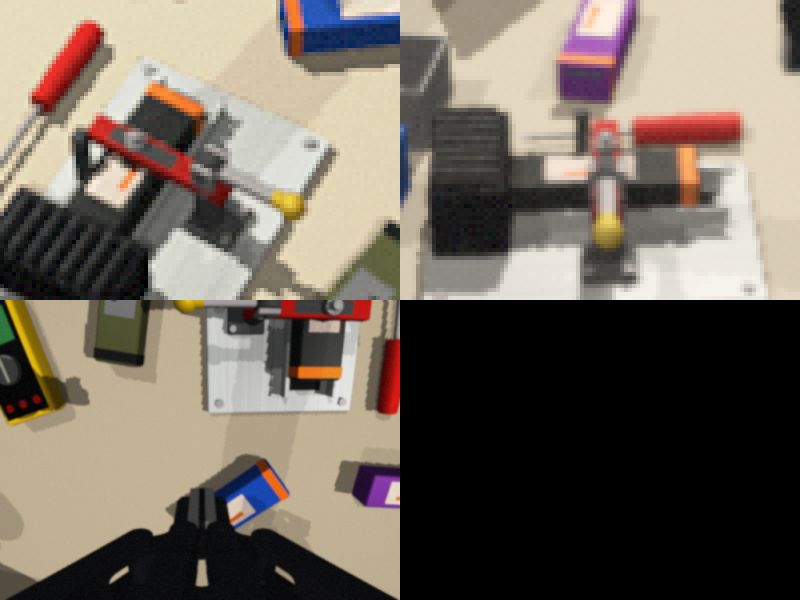

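The lever is level, with the ball at the plate's edge. The strap's gap to the stop needs a closer check, since the press dragged a little sideways.

Emit:
step_arm(series=[[[0,0,0,0.14,0.22,0,1],[0,0,0,0.14,0.22,0,1],[0,0,0,0.14,0.22,0,1],[0,0,0,0.14,0.22,0,1],[0,0,0,0,0,0,1],[0,0,0,0,0,0,1]]])

```text
clock: 15.9
eef_pos: [580.3, -13.7, 215.6]
tool_rot: [-3.141, 0.001, 0.167]
force: [-0.7, 1.3, 0.0]
width: 0.0
gripper_force: 0.0
```

Run:
```python
from cr import *
w=ctrl.get_image("wrist");a=ctrl.get_image("scene");d=ctrl.get_image("side")
b=tri([(a,(262,241)),(d,(216.7,218.2))]);print("ball",b,tocr(b))
for X in [(17.5,-41,82),(0,0,85),(0,145,93)]:
    W=np.r_[o+E.T@np.array(X[:2]),X[2]];print(X,proj(w,W).round(0),)
cv2.imwrite('pics/w6.png',cv2.resize(w["img"][...,::-1],(800,600),interpolation=3))
```

```text
ball [605.35055369 139.75269767  91.76508375] [ -1.07574779 143.53222802]
(17.5, -41, 82) [[307.  92.]]
(0, 0, 85) [[254. 115.]]
(0, 145, 93) [[ 69. 119.]]
```

View pics/w6.png

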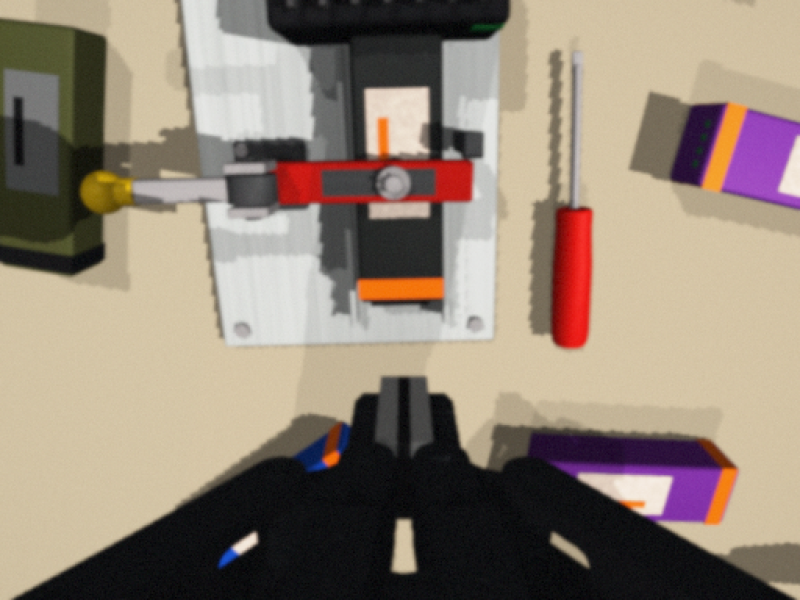

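The wrist view shows the pack against the charger and the strap across it, tip at (472,181) beside the stop at (475,142). The lever is level, with its ball at (108,192), and the bystanders haven't moved. I'll read the gap between strap and stop from the pixels.

Run:
```python
from cr import *
w=ctrl.get_image("wrist");I=w["img"].astype(int)
for r in range(82,132,1): print(r,I[r,294].tolist(),I[r,298].tolist(),I[r,301].tolist())
hsv=cv2.cvtColor(w["img"],cv2.COLOR_RGB2HSV);m=((hsv[...,0]<6)|(hsv[...,0]>174))&(hsv[...,1]>150)&(hsv[...,2]>90)
P=[]
for c in list(range(180,206,3))+list(range(280,301,3)):
    r=np.where(m[90:140,c])[0]+90; P.append((c,r.min(),r.max()))
print(P)
a=[atz(w,(c,t),72.5) for c,t,_ in P];b=[atz(w,(c,t),72.5) for c,_,t in P]
for q in(a,b):
    q=np.array([tocr(x) for x in q]);print(q[[0,-1]].round(1),"slope dx/dy",np.polyfit(q[:,1],q[:,0],1).round(4))
```

```text
82 [79, 81, 82] [142, 142, 142] [149, 149, 148]
83 [52, 51, 51] [76, 78, 77] [91, 92, 91]
84 [33, 33, 35] [39, 37, 38] [51, 53, 53]
85 [26, 28, 29] [29, 28, 28] [42, 41, 44]
86 [28, 28, 31] [25, 25, 26] [43, 42, 44]
87 [28, 28, 29] [18, 17, 16] [40, 43, 44]
88 [28, 30, 29] [22, 21, 24] [45, 46, 49]
89 [24, 21, 24] [23, 23, 26] [44, 46, 46]
90 [29, 31, 31] [20, 21, 21] [44, 47, 45]
91 [26, 29, 27] [27, 27, 26] [44, 45, 46]
92 [31, 33, 30] [20, 19, 22] [42, 43, 43]
93 [43, 43, 42] [19, 22, 23] [45, 46, 47]
94 [51, 53, 53] [18, 16, 16] [46, 47, 46]
95 [90, 93, 90] [24, 25, 24] [46, 48, 48]
96 [136, 137, 137] [52, 53, 52] [45, 48, 48]
97 [166, 168, 164] [93, 94, 91] [45, 44, 46]
98 [174, 176, 172] [122, 123, 122] [40, 41, 39]
99 [171, 173, 171] [135, 135, 133] [50, 47, 44]
100 [155, 147, 145] [136, 130, 128] [64, 46, 47]
101 [135, 92, 90] [123, 76, 77] [98, 39, 38]
102 [147, 38, 36] [146, 40, 36] [135, 23, 20]
103 [172, 25, 21] [172, 22, 18] [162, 19, 15]
104 [186, 20, 14] [187, 23, 15] [181, 24, 21]
105 [192, 22, 19] [192, 24, 19] [189, 22, 19]
106 [197, 27, 21] [193, 25, 23] [192, 23, 
[... 1200 characters left out ...]
np.int64(109)), (183, np.int64(103), np.int64(128)), (186, np.int64(102), np.int64(129)), (189, np.int64(102), np.int64(129)), (192, np.int64(102), np.int64(129)), (195, np.int64(102), np.int64(129)), (198, np.int64(102), np.int64(128)), (201, np.int64(103), np.int64(127)), (204, np.int64(103), np.int64(127)), (280, np.int64(102), np.int64(128)), (283, np.int64(102), np.int64(128)), (286, np.int64(102), np.int64(127)), (289, np.int64(102), np.int64(127)), (292, np.int64(102), np.int64(127)), (295, np.int64(102), np.int64(127)), (298, np.int64(102), np.int64(127))]
[[  5.2  63.6]
 [  8.7 -32.8]] slope dx/dy [-5.900e-03  8.628e+00]
[[  3.5  63.7]
 [-11.5 -33.4]] slope dx/dy [  0.0195 -11.4544]
```

At column 301 the stop runs straight into the strap with no gap, and the strap's slope is within 0.02 rad of zero. The lever hit a firm stop at level, and the arm is clear, so I hand in.

```bash
python3 -c "
from cell import ctrl
print(ctrl.finish_job())"
```

```text
the job is handed in; nothing more can be done
None
```

I handed the job in after about 16 s: the pack was pushed home against the contacts, the strap turned to its stop, and the cam lever pressed down to a firm stop at level; I saw no bystander moved, and the judge's result was not shown.

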